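# Tip two crates, find the stamped one, push it to the dispatch rail

## Task

One of the two small wooden crates has a red ring-and-dot stamp on its underside. With your fingers, only pushing and never picking a crate up, tip both crates over away from you so that each lies on its long side with its underside facing you; only when both have been looked at, push the stamped crate, lying as it is, along the bench until its open mouth sits flush against the yellow dispatch rail. Leave the unstamped crate lying where it fell, and do not disturb the spool and the jar.

Things in the scene. Friction and masses are not known exactly. Their poses are not given: they have to be found in the camera images.
- crate_stamped: Open empty wooden crate, about 0.25 kg, 64 mm (own x) x 100 mm (own y) x 92 mm (own z, up to the mouth), red 44 mm ring-and-dot stamp in the middle of its underside. Starts upright, own x away from the robot, long side facing it. Origin: centre of the underside. Walls 5 mm; flat base 4 mm above the bench between skids along own x, 12 mm wide, at own y = +-44 mm.
- crate_plain: The same crate (size, origin, axes) with a bare underside; looks alike from outside. Either crate, pushed near the top of its near long side, tips about its far bottom edge, sliding little, and falls over by itself past about 40 degrees; it then lies 64 mm high, own z pointing away from the robot, underside towards the robot.
- crate_stamped_mouth (a point): Centre of the stamped crate's open mouth, 92 mm along own z from its origin; axes as the crate's. Once the crate lies down this is the middle of its leading end. A narrow push on the base lets the crate swing round; two fingertips some 35 mm apart, low between the skids and square to the rail, keep it straight.
- rail: Yellow dispatch rail, a bar fixed across the far part of the bench, 420 mm long (own y), 18 mm deep, 25 mm high. Origin: middle of the lower edge of its near face; own x points away from the robot, square to that face. The stop face is the plane own x = 0.
- thread_spool: Bystander, loose, to be left alone: wooden spool of brown thread, 33 mm across, 40 mm high, standing between the two lanes in front of the rail; origin at the centre of its underside
- pigment_jar: Bystander, loose, to be left alone: small round jar with grey cap, 56 mm across, 54 mm high, standing at the right edge of the work, beside two lidded tubs; origin at the centre of its underside

How it is judged (in metres and radians):
On the way, in this order (a step that is already met when the one before it is completed fails the run):
1. one crate has been tipped over, away from the robot, onto its long side (((angle between crate_stamped's own z axis and vertical between 1.4 and 1.75 rad and angle between the z axis of crate_stamped and the x axis of rail, either way round below 0.6 rad and z of rail in the frame of crate_stamped above 0.03 m) or (angle between crate_plain's own z axis and vertical between 1.4 and 1.75 rad and angle between the z axis of crate_plain and the x axis of rail, either way round below 0.6 rad and z of rail in the frame of crate_plain above 0.03 m))), for 0.2 s.
2. both crates lie on their long sides, undersides towards the robot (angle between crate_stamped's own z axis and vertical between 1.4 and 1.75 rad and angle between the z axis of each of crate_stamped, crate_plain and the x axis of rail, either way round below 0.6 rad and z of rail in the frame of crate_stamped above 0.03 m and angle between crate_plain's own z axis and vertical between 1.4 and 1.75 rad and z of rail in the frame of crate_plain above 0.03 m), for 0.2 s.
3. the stamped crate's mouth is flush against the rail (angle between crate_stamped's own z axis and vertical between 1.4 and 1.75 rad and angle between the z axis of crate_stamped and the x axis of rail, either way round below 0.6 rad and z of rail in the frame of crate_stamped above 0.03 m and x of crate_stamped_mouth in the frame of rail above -0.007 m and angle between the z axis of crate_stamped and the x axis of rail, either way round below 0.12 rad and y of crate_stamped_mouth in the frame of rail between -0.2 and 0.2 m), for 0.2 s.
At the end, for the whole second after the job is handed in: Both crates lie at rest on a long side (within 10 deg), undersides to the robot (within 0.6 rad). The stamped one's mouth is within 7 mm of the rail's near face, square within 0.12 rad, its middle on the rail. The plain one's origin is within 110 mm of its start (tipping moves it about 50) (all of step 3 and angle between crate_plain's own z axis and vertical between 1.4 and 1.75 rad and angle between the z axis of crate_plain and the x axis of rail, either way round below 0.6 rad and z of rail in the frame of crate_plain above 0.03 m and distance of crate_plain from where it was at the start of the episode below 0.11 m and linear speed of each of crate_stamped, crate_plain below 0.02 m/s); the robot touches nothing.
It fails at once if a crate is lifted off the bench (height (world z) of any of crate_stamped, crate_plain above 0.045 m).
It fails at once if a bystander is disturbed (moved by more than 20 mm) (distance of any of thread_spool, pigment_jar from where it was at the start of the episode above 0.02 m).
It also fails if it takes over 51 s, if anything falls off the work surface, if the arm or the gripper's body presses on something with over 40 N, if the wrist force passes 120 N, or if a joint passes its speed limit or range.

## Robot

A 6-joint arm with a two-finger parallel gripper is mounted at the origin on the work surface; the furniture and walls round the work are solid. World frame = base frame: x ahead of the robot, y to its left, z up, the work surface at z = 0. Lengths are in mm, angles in rad, forces in N, time in s.
With the tool pointing down it reaches from about 225 to 725 mm from the base axis. Payload 3.1 kg.
Tool frame: the origin (TCP) lies on the mounting face of the last link; the fingertips stand 173 mm ahead of it and the grasp point (between the pads) lies 155 mm ahead of it; z points along the fingers, x is the direction in which the jaws open and shut, and the axes are right-handed (so a half turn about z gives the same grasp; the last joint's range is limited). The gripper opens to 85 mm and grips with 20 to 120 N. Pads are 22 mm wide; open, the fingers measure 114 mm over their backs; the gripper's body (76 mm by 85 mm) begins 54 mm behind the grasp point. The pads swing forward as they close: fully open they stand 13 mm farther back than shut.
Start: joints at [0.973, 0.048, 0.099, 1.622, 0, 1.443], TCP at [237.677, 468.111, 404.712] pointing down, gripper open.
Joint ranges: [-2.91, 2.91], [-0.99, 1.94], [-1.21, 1.42], [-2.12, 2.29], [-1.49, 1.47], [-3.14, 3.14]. Speed limits (rad/s): [2.79, 2.79, 3.14, 3.14, 3.14, 3.14].

## Interface

Orientations are given as a unit quaternion [w, x, y, z].
In Python, from cell import sensors, optics, ticket gives the robot as it stands.
- The arm moves only by the tool step_arm, never from a script. Its argument "deltas" is a list of rows, each a list of 7 numbers: the turn, a rotation vector about the tool's x, y, z in rad, then the shift along the tool's x, y, z in m, then the opening, from 0 (shut) to 1 (fully open). A call has 1 to 10 rows; each row is the pose to reach, as a shift and turn from the pose commanded when the call began, along the tool's axes at that moment; what a row does not reach only later rows make up. A row lasts 1/10 s, in which the tool goes at most 50 mm and 8.59 degrees, less where a joint would pass 70% of its speed; a pose out of reach is approached as far as the arm can. A call with a gripper value outside its range is refused whole. The fingers move at their own pace and stop on an object; the grip force is fixed at half the most. Time passes only in rows, so rows that repeat a pose let the fingers close. It gives the time, the measured TCP pose, the force and the opening at its end, in the units of the state.
- sensors.sense(): the state, without advancing time (a new reading comes with each control period).
- optics.grab_frame(name): name is "scene" or "top" or "wrist"; returns a dict with "image" (480x640x3 uint8, red, green, blue), "K" (3x3 intrinsics, pixels), "R" (3x3) and "t" (3): a world point X has camera coordinates R X + t; the wrist camera has in their place "tool_from_camera" (4x4, takes a point from camera to tool coordinates, whose origin is the TCP and whose axes are the tool frame's). Camera axes: x right, y down, z forward; pixel columns grow to the right and rows downward; lengths in mm; the calibration is good to about 2 mm. A picture is of the moment at which its call begins: read the wrist's pose just before it. There is no depth.
- ticket.hand_in(): hands the job in, once; it reports no verdict.
The state is a dict: "clock": time; "joint_pos": joint angles; "joint_vel": joint speeds; "joint_torque": joint torques, N m; "ee_pos": TCP position; "ee_rot": TCP orientation; "ft_force": force on the tool from outside, world axes, zero at the start; "moment": the same for the moment, N m; "opening": finger opening in mm.
Only numpy, scipy, OpenCV 4.12 (cv2) and the standard library are available. Lean on these libraries where they do the work, as an engineer would, in place of code of your own. Each camera call takes 0.05 s, during which the arm holds its last target. There are 200 camera calls.

## Working session

There is one attempt and no reset: what is moved stays moved. The work goes in short steps, Python scripts to look and compute and a tool call to move; the robot and the scene stay as the last step left them, time stands still between calls to the robot, and variables do not carry over. Pictures are saved under pics/ and viewed, about 8 in all and at most 12, crops included, and the job is handed in when it is done.

Besides the shell and the picture viewer there is one more tool, called after "Call:" by a JSON object that holds its "op" and its "data", one argument or row to a line. step_arm: Moves the arm, as the interface text tells. Its arguments: {"type":"object","properties":{"deltas":{"type":"array","items":{"type":"array","items":{"type":"number"}}}},"required":["deltas"]}

```bash
mkdir -p pics && cat > h.py <<'E'
import numpy as np, cv2
from scipy.spatial.transform import Rotation as Ro
from cell import sensors, optics, ticket
def grab(n,f=None):
    d=optics.grab_frame(n)
    if f: cv2.imwrite('pics/'+f,d['image'][...,::-1])
    return d
def ray(d,uv,z):
    K,R,t=map(np.array,(d['K'],d['R'],d['t'])); t=t.ravel()
    c=-R.T@t; v=R.T@np.linalg.solve(K,[uv[0],uv[1],1.]); return c+v*(z-c[2])/v[2]
def proj(d,X):
    p=np.array(d['K'])@(np.array(d['R'])@np.array(X,float)+np.array(d['t']).ravel()); return p[:2]/p[2]
E
python3 - <<'E'
from h import *
import pickle
print(sensors.sense())
for n in('scene','top'):
    d=grab(n,n+'0.png'); pickle.dump(d,open(n+'.pkl','wb')); print(n,d['K'],d['R'],d['t'])
E
```

```text
{'clock': 0.0, 'joint_pos': array([9.73223783e-01, 4.87723804e-02, 9.75538663e-02, 1.62199378e+00,
       1.44874424e-05, 1.44300016e+00]), 'joint_vel': array([-0.00015064,  0.00016337, -0.00099293, -0.00023449, -0.0005834 ,
        0.00233855]), 'joint_torque': array([-1.30647786e-04, -3.38780093e+01,  3.20016074e+01,  2.01810716e-02,
        5.62561036e-05, -6.86634664e-06]), 'ee_pos': array([237.55039546, 467.94952121, 403.48336434]), 'ee_rot': array([ 4.88953008e-04,  8.52257236e-01,  5.23121539e-01, -1.10462661e-03]), 'ft_force': array([-0.08559195,  0.92059655,  0.57736734]), 'moment': array([ 0.01734625, -0.00486178,  0.00039392]), 'opening': 85.15287834569361}
scene [[511.67704792   0.         318.69223496]
 [  0.         511.67704792 232.0232897 ]
 [  0.           0.           1.        ]] [[ 0.11666272 -0.99302154  0.01726375]
 [-0.58820952 -0.08308941 -0.80442881]
 [ 0.80024957  0.08369215 -0.59379816]] [-125.4061508   400.59633596  451.98557809]
top [[599.63760309   0.         316.68407753]
 [  0.         599.63760309 250.28639126]
 [  0.           0.           1.        ]] [[ 0.0046088  -0.99996423 -0.00709208]
 [-0.98518515 -0.00332462 -0.17146188]
 [ 0.17143217  0.00777724 -0.98516523]] [ -82.19537449  563.62852915 1055.67130915]
```

View pics/top0.png

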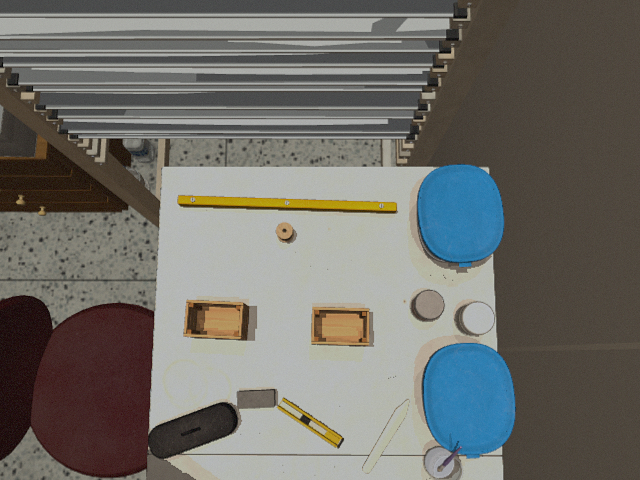

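View pics/scene0.png

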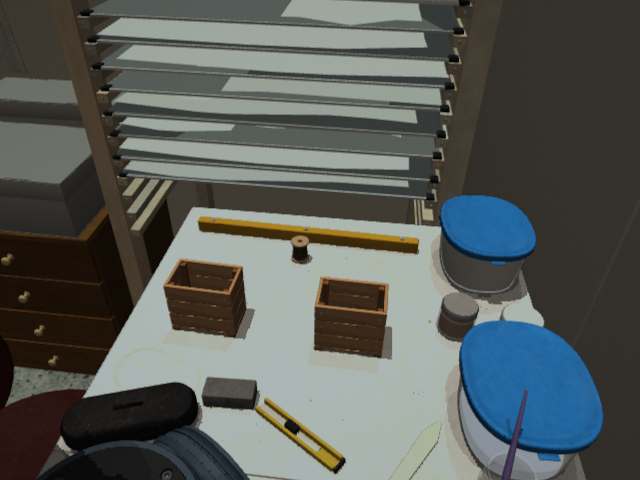

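The top view shows the left crate rim at about (185–249, 299–340), the right one at (311–370, 306–346), and the rail from (178,200) to (397,207). The spool is at (285,231) and the jar is probably the grey-capped one at (428,305). The scene view agrees with this.

```bash
python3 - <<'E'
from h import *
import pickle
for n in('top','scene'):
    d=pickle.load(open(n+'.pkl','rb')); R=np.array(d['R']);print(n,'cam',-R.T@np.array(d['t']).ravel())
    hsv=cv2.cvtColor(d['image'],cv2.COLOR_RGB2HSV)
    wood=cv2.inRange(hsv,(5,70,40),(19,255,255)); yel=cv2.inRange(hsv,(20,150,60),(32,255,255))
    for nm,m,a in(('wood',wood,60),('yel',yel,300)):
        m=cv2.morphologyEx(m,cv2.MORPH_CLOSE,np.ones((7,7)))
        for c in cv2.findContours(m,cv2.RETR_EXTERNAL,2)[0]:
            if cv2.contourArea(c)<a: continue
            x,y,w,h=cv2.boundingRect(c)
            if n=='top' and not(150<x<420 and 160<y<360): continue
            if n=='scene' and y<190: continue
            b=cv2.boxPoints(cv2.minAreaRect(c)); print(nm,(x,y,w,h))
            ap=cv2.approxPolyDP(c,4,True)[:,0]
            for p in (ap if n=='scene' else b): print('  ',np.round(p),[np.round(ray(d,p,z)[:2]).tolist() for z in ((0,92) if nm=='wood' else (0,25))])
d=pickle.load(open('top.pkl','rb'))
print('spool',ray(d,(285,231),40),'jar',ray(d,(428,305),54))
E
```

```text
top cam [ 374.68125296  -88.52879587 1136.06853772]
wood (311, 307, 59, 39)
   [311. 344.] [[395.0, -69.0], [393.0, -71.0]]
   [312. 306.] [[465.0, -71.0], [457.0, -72.0]]
   [370. 308.] [[462.0, -180.0], [455.0, -173.0]]
   [369. 346.] [[392.0, -178.0], [390.0, -170.0]]
wood (183, 300, 66, 40)
   [183. 336.] [[407.0, 171.0], [405.0, 150.0]]
   [185. 299.] [[478.0, 170.0], [469.0, 150.0]]
   [249. 302.] [[472.0, 49.0], [464.0, 37.0]]
   [247. 340.] [[402.0, 50.0], [400.0, 39.0]]
wood (276, 223, 18, 19)
   [276. 223.] [[626.0, -0.0], [605.0, -8.0]]
   [293. 223.] [[626.0, -33.0], [606.0, -38.0]]
   [293. 241.] [[590.0, -34.0], [573.0, -38.0]]
   [276. 241.] [[590.0, -1.0], [573.0, -8.0]]
wood (177, 196, 220, 17)
   [177. 206.] [[660.0, 194.0], [637.0, 171.0]]
   [177. 196.] [[679.0, 194.0], [655.0, 171.0]]
   [396. 210.] [[652.0, -233.0], [630.0, -222.0]]
   [395. 220.] [[633.0, -232.0], [612.0, -220.0]]
yel (178, 196, 219, 17)
   [178. 206.] [[660.0, 192.0], [654.0, 186.0]]
   [178. 195.] [[681.0, 192.0], [675.0, 186.0]]
   [396. 202.] [[668.0, -234.0], [662.0, -231.0]]
   [396. 213.
[... 2586 characters left out ...]
88.0, -19.0], [271.0, -24.0]]
yel (199, 217, 219, 32)
   [199 219] [[698.0, 198.0], [663.0, 184.0]]
   [202 230] [[662.0, 181.0], [630.0, 167.0]]
   [203 223] [[685.0, 186.0], [652.0, 172.0]]
   [217 222] [[693.0, 159.0], [659.0, 147.0]]
   [222 228] [[674.0, 144.0], [641.0, 132.0]]
   [249 226] [[688.0, 93.0], [654.0, 84.0]]
   [250 232] [[669.0, 87.0], [636.0, 78.0]]
   [306 234] [[678.0, -22.0], [644.0, -26.0]]
   [309 239] [[663.0, -30.0], [630.0, -34.0]]
   [310 234] [[679.0, -30.0], [645.0, -34.0]]
   [417 248] [[663.0, -235.0], [630.0, -230.0]]
   [414 238] [[694.0, -230.0], [660.0, -226.0]]
spool [601.75267214 -20.56594396  40.        ] jar [ 463.64913819 -280.89898643   54.        ]
```

Call:
{"op": "step_arm", "data": {
  "deltas": [
    [0,0,-0.43,-0.272,0.284,0.155,0.25],
    [0,0,-0.43,-0.272,0.284,0.155,0.25],
    [0,0,-0.43,-0.272,0.284,0.155,0.25],
    [0,0,-0.43,-0.272,0.284,0.155,0.25],
    [0,0,-0.43,-0.272,0.284,0.155,0.25],
    [0,0,-0.43,-0.272,0.284,0.155,0.25],
    [0,0,-0.43,-0.272,0.284,0.155,0.25],
    [0,0,-0.43,-0.272,0.284,0.155,0.25],
    [0,0,-0.43,-0.272,0.284,0.155,0.25],
    [0,0,-0.43,-0.272,0.284,0.155,0.25]
  ]
}}

```text
clock: 1.1
ee_pos: [367.4, 94.2, 247.3]
ee_rot: [-0.001, 0.723, 0.691, -0.002]
ft_force: [-0.2, 0.2, 0.4]
opening: 21.0
```

Call:
{"op": "step_arm", "data": {
  "deltas": [
    [0,0,0,0.003,0.018,0,0.25],
    [0,0,0,0.003,0.024,0,0.25],
    [0,0,0,0.003,0.03,0,0.25],
    [0,0,0,0.003,0.036,0,0.25],
    [0,0,0,0.003,0.042,0,0.25],
    [0,0,0,0.003,0.048,0,0.25],
    [0,0,0,0.003,0.054,0,0.25],
    [0,0,0,0.003,0.06,0,0.25],
    [0,0,0,0.003,0.06,0,0.25]
  ]
}}

```text
clock: 2.0
ee_pos: [429.0, 97.6, 249.8]
ee_rot: [0.001, 0.721, 0.693, 0.001]
ft_force: [0.8, -0.4, -0.9]
opening: 21.4
```

```bash
python3 -c "
from h import *
grab('scene','s1.png')"
```

```text
(no output)
```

View pics/s1.png

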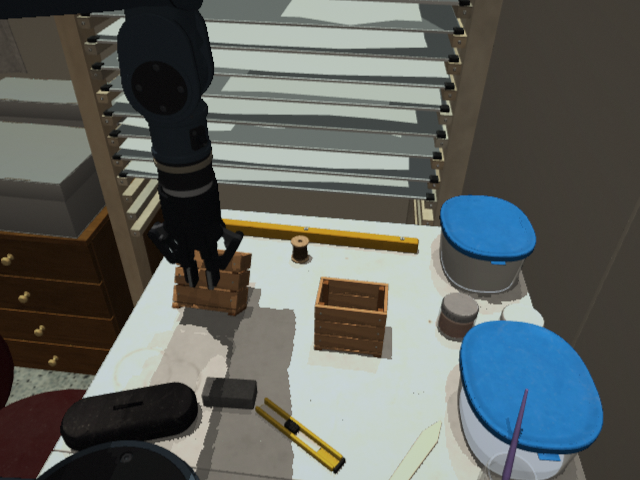

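The left crate, around (212,280), is tilting in front of the fingers as planned and hasn't fallen yet. I'll keep pushing.

Call:
{"op": "step_arm", "data": {
  "deltas": [
    [0,0,0,0,0.006,0,0.25],
    [0,0,0,0,0.012,0,0.25],
    [0,0,0,0,0.018,0,0.25],
    [0,0,0,0,0.024,0,0.25],
    [0,0,0,0,0.03,0,0.25],
    [0,0,0,0,0.03,-0.02,0.25],
    [0,0,0,0,-0.02,-0.06,0.25],
    [0,0,0,0,-0.06,-0.06,0.25]
  ]
}}

```text
clock: 2.85
ee_pos: [370.7, 99.9, 311.4]
ee_rot: [0.001, 0.721, 0.693, 0.001]
ft_force: [-0.9, 0.4, 1.6]
opening: 21.1
```

```bash
python3 -c "
from h import *
grab('scene','s2.png')"
```

```text
(no output)
```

View pics/s2.png

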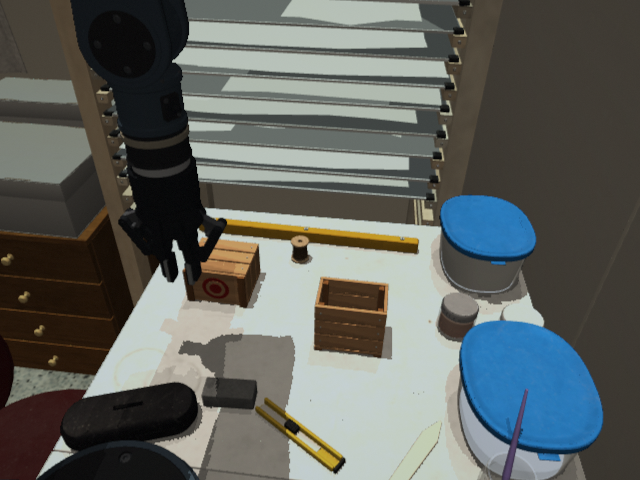

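The left crate now lies down, showing its red stamp at (216,288). Next I tip the right one.

Call:
{"op": "step_arm", "data": {
  "deltas": [
    [0,0,-0.015,-0.05,-0.005,0,0.25],
    [0,0,-0.015,-0.1,-0.005,0,0.25],
    [0,0,-0.015,-0.15,-0.005,0.03,0.25],
    [0,0,-0.015,-0.2,-0.005,0.06,0.25],
    [0,0,-0.015,-0.222,-0.005,0.063,0.25],
    [0,0,-0.015,-0.222,-0.005,0.063,0.25],
    [0,0,-0.015,-0.222,-0.005,0.063,0.25]
  ]
}}

```text
clock: 3.6
ee_pos: [355.3, -122.1, 245.3]
ee_rot: [-0.001, 0.717, 0.697, -0.0]
ft_force: [0.6, 1.3, -0.6]
opening: 21.3
```

Call:
{"op": "step_arm", "data": {
  "deltas": [
    [0,0,0,0,0.018,-0.003,0.25],
    [0,0,0,0,0.024,-0.003,0.25],
    [0,0,0,0,0.03,-0.003,0.25],
    [0,0,0,0,0.036,-0.003,0.25],
    [0,0,0,0,0.042,-0.003,0.25],
    [0,0,0,0,0.048,-0.003,0.25],
    [0,0,0,0,0.054,-0.003,0.25],
    [0,0,0,0,0.06,-0.003,0.25],
    [0,0,0,0,0.066,-0.003,0.25]
  ]
}}

```text
clock: 4.5
ee_pos: [422.5, -123.5, 249.8]
ee_rot: [0.001, 0.716, 0.698, 0.0]
ft_force: [-1.0, -0.9, 3.1]
opening: 21.5
```

Call:
{"op": "step_arm", "data": {
  "deltas": [
    [0,0,0,0,0.006,0,0.25],
    [0,0,0,0,0.012,0,0.25],
    [0,0,0,0,0.018,0,0.25],
    [0,0,0,0,0.024,0,0.25],
    [0,0,0,0,0.024,-0.02,0.25],
    [0,0,0,0,-0.02,-0.06,0.25],
    [0,0,0,0,-0.07,-0.06,0.25],
    [0,0,0,0,-0.1,-0.06,0.25],
    [0,0,0,0,-0.1,-0.06,0.25]
  ]
}}

```text
clock: 5.4
ee_pos: [319.0, -120.2, 309.3]
ee_rot: [-0.0, 0.717, 0.698, -0.0]
ft_force: [0.6, -0.5, 0.3]
opening: 21.1
```

```bash
python3 - <<'E'
from h import *
import pickle
a=grab('scene','s3.png'); b=grab('top','t3.png'); pickle.dump((a,b),open('p3.pkl','wb'))
cv2.imwrite('pics/c3.png',np.hstack([cv2.resize(a['image'][200:360,120:420,::-1],(400,213)),cv2.resize(b['image'][180:340,150:450,::-1],(400,213))]))
E
```

```text
(no output)
```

View pics/c3.png

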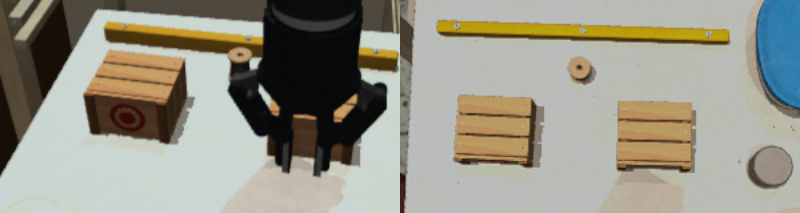

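Both crates lie on their long sides with their undersides towards the robot. The stamp is on the left crate, at crop pixel (128,117). Now I measure that crate precisely.

```bash
python3 - <<'E'
from h import *
import pickle
a,d=pickle.load(open('p3.pkl','rb'))
hsv=cv2.cvtColor(d['image'],cv2.COLOR_RGB2HSV)
m=cv2.inRange(hsv,(5,60,110),(19,255,255)); m=cv2.morphologyEx(m,cv2.MORPH_CLOSE,np.ones((7,7)))
for c in cv2.findContours(m,cv2.RETR_EXTERNAL,2)[0]:
    x,y,w,h=cv2.boundingRect(c)
    if cv2.contourArea(c)<1500 or not(150<x<420 and 230<y<360): continue
    b=cv2.boxPoints(cv2.minAreaRect(c)); print((x,y,w,h),[np.round(ray(d,p,64)[:2],1).tolist() for p in b])
    M=cv2.moments(c); print(ray(d,(M['m10']/M['m00'],M['m01']/M['m00']),64))
y=cv2.inRange(hsv,(20,150,60),(32,255,255)); y[:180]=0;y[230:]=0
us=np.arange(185,392,6); v=np.array([np.where(y[:,u])[0].max()+.5 for u in us])
for z in(0,25):
    P=np.array([ray(d,(u,w),z) for u,w in zip(us,v)]); print('rail near edge z',z,np.polyfit(P[:,1],P[:,0],1))
us=np.where(y.any(0))[0]; print('rail ends',[ray(d,(u,np.where(y[:,u])[0].mean()),25) for u in(us.min(),us.max())])
h=cv2.cvtColor(a['image'],cv2.COLOR_RGB2HSV); r=cv2.inRange(h,(0,150,60),(5,255,255))|cv2.inRange(h,(172,130,60),(180,255,255))
r[:250]=0;r[340:]=0;r[:,:150]=0;r[:,280:]=0
vs,us=np.where(r);c=((us.min()+us.max())/2,(vs.min()+vs.max())/2);print('stamp px',c,len(us),ray(a,c,32))
E
```

```text
(312, 256, 58, 51) [[462.0, -72.0], [551.9, -73.7], [549.7, -175.2], [459.9, -172.1]]
[ 506.6845658  -123.33797065   64.        ]
(190, 251, 59, 52) [[470.1, 147.2], [560.4, 146.4], [555.6, 44.5], [465.5, 46.7]]
[513.7408353   95.87527018  64.        ]
rail near edge z 0 [3.08423303e-02 6.55607212e+02]
rail near edge z 25 [3.08423303e-02 6.49485321e+02]
rail ends [array([675.73124121, 492.01807042,  25.        ]), array([ 653.11677386, -230.32302342,   25.        ])]
stamp px (np.float64(215.5), np.float64(285.5)) 22 [477.26489978  97.49896872  32.        ]
```

Call:
{"op": "step_arm", "data": {
  "deltas": [
    [0,0,0,0.05,0.02,0,0.25],
    [0,0,0,0.1,0.04,0,0.25],
    [0,0,0,0.15,0.06,0.02,0.25],
    [0,0,0,0.195,0.08,0.03,0.25],
    [0,0,0,0.22,0.1,0.06,0.25],
    [0,0,0,0.22,0.11,0.1,0.25],
    [0,0,0,0.22,0.113,0.114,0.25],
    [0,0,0,0.22,0.113,0.114,0.25],
    [0,0,0,0.22,0.113,0.114,0.25]
  ]
}}

```text
clock: 6.4
ee_pos: [440.7, 96.7, 195.1]
ee_rot: [-0.0, 0.716, 0.698, -0.0]
ft_force: [0.1, -0.8, -0.3]
opening: 21.7
```

```bash
python3 - <<'E'
from h import *
a=grab('scene'); w=grab('wrist')
cv2.imwrite('pics/c4.png',np.hstack([cv2.resize(a['image'][180:360,120:420,::-1],(400,240)),cv2.resize(w['image'][...,::-1],(320,240))]))
print(sensors.sense()['ee_pos'])
E
```

```text
[441.26059168  96.3428984  196.8290548 ]
```

View pics/c4.png

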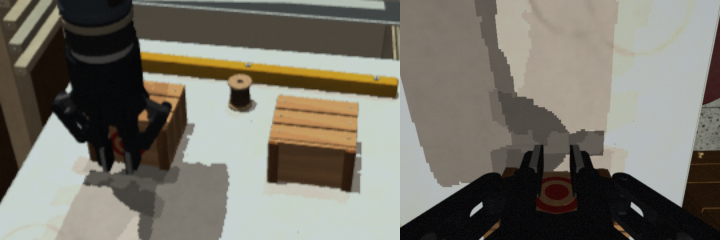

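The fingers are low and centred on the stamp, at crop pixel (556,190). The right crate's underside is bare. I'll push at a steady rate.

Call:
{"op": "step_arm", "data": {
  "deltas": [
    [0,0,0,0,0.01,0,0.25],
    [0,0,0,0,0.018,0,0.25],
    [0,0,0,0,0.026,0,0.25],
    [0,0,0,0,0.034,0,0.25],
    [0,0,0,0,0.042,0,0.25],
    [0,0,0,0,0.05,0,0.25],
    [0,0,0,0,0.058,0,0.25],
    [0,0,0,0,0.066,0,0.25],
    [0,0,0,0,0.074,0,0.25],
    [0,0,0,0,0.082,0,0.25]
  ]
}}

```text
clock: 7.5
ee_pos: [522.7, 94.3, 195.6]
ee_rot: [-0.0, 0.716, 0.698, -0.0]
ft_force: [-5.0, 0.3, 4.7]
opening: 21.5
```

Call:
{"op": "step_arm", "data": {
  "deltas": [
    [0,0,0,0,0.005,0,0.25],
    [0,0,0,0,0.01,0,0.25],
    [0,0,0,0,0.015,0,0.25],
    [0,0,0,0,0.02,0,0.25],
    [0,0,0,0,0.024,0,0.25],
    [0,0,0,0,0.027,0,0.25],
    [0,0,0,0,0.03,0,0.25],
    [0,0,0,0,0.03,0,0.25]
  ]
}}

```text
clock: 8.3
ee_pos: [552.8, 93.5, 195.6]
ee_rot: [0.0, 0.716, 0.698, 0.0]
ft_force: [-2.6, -0.2, 4.1]
opening: 21.3
```

```bash
python3 - <<'E'
from h import *
s=sensors.sense();print(s['ee_pos'],s['ft_force'])
d=grab('top','t5.png')
cv2.imwrite('pics/c5.png',cv2.resize(d['image'][180:320,160:400,::-1],(720,420)))
E
```

```text
[552.7682292   93.52829174 195.60681861] [-2.55223683 -0.21161334  4.14033992]
```

View pics/c5.png

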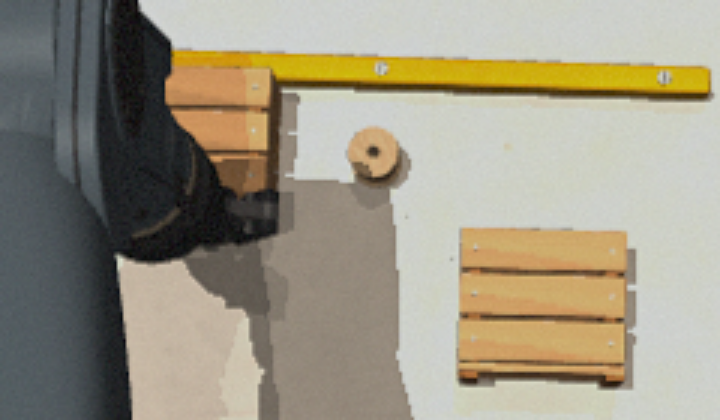

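The crate is square and close to the rail at crop pixel (220,70), but the force shows no rail contact yet. I'll creep on until it rises.

Call:
{"op": "step_arm", "data": {
  "deltas": [
    [0,0,0,0,0.001,0,0.25],
    [0,0,0,0,0.003,0,0.25],
    [0,0,0,0,0.004,0,0.25],
    [0,0,0,0,0.005,0,0.25],
    [0,0,0,0,0.005,0,0.25]
  ]
}}

```text
clock: 8.85
ee_pos: [554.9, 93.6, 195.5]
ee_rot: [-0.002, 0.716, 0.698, -0.002]
ft_force: [-12.9, 0.3, 10.8]
opening: 21.7
```

Call:
{"op": "step_arm", "data": {
  "deltas": [
    [0,0,0,0,0.002,0,0.25],
    [0,0,0,0,0.004,0,0.25],
    [0,0,0,0,0.004,0,0.25],
    [0,0,0,0,0.004,0,0.25]
  ]
}}

```text
clock: 9.25
ee_pos: [556.2, 93.8, 195.3]
ee_rot: [-0.005, 0.716, 0.698, -0.005]
ft_force: [-19.9, 0.9, 18.6]
opening: 21.6
```

Firm stop against the rail. I'll back off straight, then lift away and clear the view.

Call:
{"op": "step_arm", "data": {
  "deltas": [
    [0,0,0,0,-0.005,0,0.25],
    [0,0,0,0,-0.02,0,0.25],
    [0,0,0,0,-0.06,0,0.25],
    [0,0,0,0,-0.1,-0.03,0.25],
    [0,0,0,0,-0.14,-0.08,0.25],
    [0,0,0,0,-0.18,-0.12,0.25],
    [0,0,0,0,-0.22,-0.15,0.25],
    [0,0,0,0,-0.24,-0.15,0.25],
    [0,0,0,0,-0.24,-0.15,0.25]
  ]
}}

```text
clock: 10.15
ee_pos: [319.7, 99.5, 348.6]
ee_rot: [0.002, 0.715, 0.699, 0.003]
ft_force: [0.2, 0.0, -0.8]
opening: 21.2
```

```bash
python3 - <<'E'
from h import *
a=grab('scene');d=grab('top')
cv2.imwrite('pics/c6.png',np.hstack([cv2.resize(a['image'][180:360,120:420,::-1],(400,240)),cv2.resize(d['image'][180:320,160:400,::-1],(400,240))]))
hsv=cv2.cvtColor(d['image'],cv2.COLOR_RGB2HSV)
m=cv2.inRange(hsv,(5,60,110),(19,255,255)); m[:,400:]=0
y=cv2.inRange(hsv,(20,150,60),(32,255,255)); m[y>0]=0; m=cv2.morphologyEx(m,cv2.MORPH_OPEN,np.ones((3,3)));m=cv2.morphologyEx(m,cv2.MORPH_CLOSE,np.ones((7,7)))
for c in cv2.findContours(m,cv2.RETR_EXTERNAL,2)[0]:
    x,yy,w,h=cv2.boundingRect(c)
    if cv2.contourArea(c)<150 or not(150<x<420 and 190<yy<360): continue
    b=cv2.boxPoints(cv2.minAreaRect(c)); z=64 if w>30 else 40; print((x,yy,w,h),[np.round(ray(d,p,z)[:2],1).tolist() for p in b])
E
```

```text
(313, 256, 56, 51) [[550.7, -73.4], [551.0, -173.0], [460.6, -172.1], [460.2, -74.0]]
(276, 222, 17, 17) [[618.9, -3.5], [619.0, -33.4], [588.5, -33.8], [588.4, -4.0]]
(194, 201, 56, 49) [[564.7, 143.8], [653.5, 145.5], [651.6, 44.6], [562.9, 44.3]]
```

View pics/c6.png

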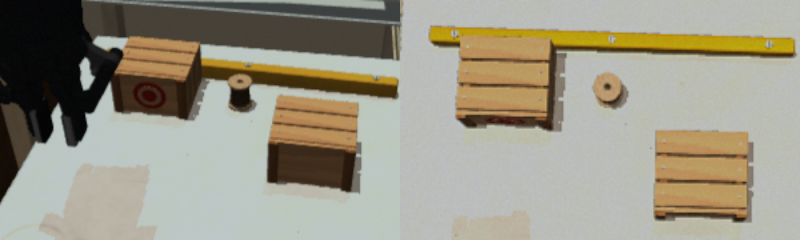

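Both crates lie flat, and the stamp shows at crop pixel (149,95). One more numerical check of the gap, measured against the rail in the same image.

```bash
python3 - <<'E'
from h import *
d=grab('top');hsv=cv2.cvtColor(d['image'],cv2.COLOR_RGB2HSV)
y=cv2.inRange(hsv,(20,150,60),(32,255,255)); y[:180]=0;y[230:]=0
for u in(205,215,225,240,300,330,360):
    v=np.where(y[:,u])[0]; top=ray(d,(u,v.min()-.5),25); lo=ray(d,(u,v.max()+.5),64 if u<250 else 0)
    print(u,v.min(),v.max(),'far top edge-18=',round(top[0]-18,1),'crate mouth / near base edge',round(lo[0],1), 'y',round(lo[1]))
E
```

```text
205 196 200 far top edge-18= 655.7 crate mouth / near base edge 653.7 y 126
215 197 201 far top edge-18= 653.8 crate mouth / near base edge 651.9 y 108
225 197 201 far top edge-18= 653.9 crate mouth / near base edge 651.9 y 89
240 198 201 far top edge-18= 652.0 crate mouth / near base edge 652.0 y 62
300 199 209 far top edge-18= 650.3 crate mouth / near base edge 652.8 y -47
330 200 210 far top edge-18= 648.5 crate mouth / near base edge 651.0 y -105
360 201 211 far top edge-18= 646.7 crate mouth / near base edge 649.2 y -163
```

The gap measures 0–2 mm, about one pixel, and the force stop agrees. Handing in.

```bash
python3 -c "
from h import *
print(ticket.hand_in())"
```

```text
the job is handed in; nothing more can be done
None
```

I tipped both crates away from the robot. The left one carries the stamp, so I pushed it square onto the yellow rail and handed in at about 10.3 s of the 51 s. No verdict is reported.

- **Rail contact:** the crate stopped firmly, with the wrist force rising to about 20 N, and I then backed the arm clear.
- **Flush fit:** measured against the rail in the same top image, the mouth is 0–2 mm from the near face and square within about 0.02 rad. An earlier absolute estimate of the rail's near edge suggested a gap of about 3–6 mm. That also meets the 7 mm limit, but I trusted the same-image check and the firm stop more.
- **Plain crate:** it lies bare side towards the robot where it fell, with its near end at about x = 460 mm, about where it should be after tipping.
- **Bystanders:** the spool is within about 2 mm of its starting position. I did not re-measure the jar, but the arm never went near it.

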